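# Open a spice cupboard held by a hidden safety catch

## Task

Get the little spice cupboard open: swing the chopping board on its roof about a quarter turn out to the right, so that it no longer covers the gap of the ajar door. Then reach down through the gap, press the hidden spring catch on the inside of the door right down, keep it down while you pull the door past it, and swing the door open to a right angle. Leave the board out to the side and the mug and the lemons undisturbed.

Things in the scene. Friction and masses are not known exactly. Their poses are not given: they have to be found in the camera images.
- cupboard: Pale wooden cupboard fixed on the table, 150 mm deep (x), 220 mm wide (y), 160 mm high. Origin at the centre of its underside, at table height; x points from front to back (front at x = -75 mm, facing the robot at yaw 0), y left, z up. Roof top 160 mm above the table; under the roof's front edge a rail 10 mm thick reaches down to 24 mm below the roof's top. Jars inside are fixed
- door_hinge (a point): Point on the upright hinge axis of the white door, at the height of the door's top edge (158 mm above the table). The axis runs along the front (outer) edge of the door's left end. The door is 216 mm wide, 16 mm thick and 150 mm high; a round wooden knob sits on its outside
- door_edge (a point): Upper corner of the door's free (right) end on its inner face; 216 mm from the hinge axis along the door and 16 mm to the inner side of it
- door (a joint): Opening angle of the door (rad): 0 shut, growing as the free right end swings out towards the robot (clockwise from above), 1.57 square to the front, 1.75 end stop. Starts ajar at 0.25 to 0.30; the catch stops it at about 0.34 until pressed. It stays where it is left (friction about 0.06 N m)
- catch_pad (a point): Centre of the upper face of the catch's press pad, in the door gap 18 mm below the roof's top, under the board at first. Pad 32 mm (away from door) x 28 mm, its centre 25 mm from the door's inner face and 165 mm from the hinge along the door. On a steel tongue carried by the door, whose tooth hooks up behind the rail. The gap is 42 to 56 mm wide here. Moves with door and catch
- catch (a joint): How far the catch is pressed straight down (m): 0 up, 0.016 end stop. Below 0.011 the tooth may still hold on the rail, from 0.011 on the door can pass. A spring returns it: 2.5 N at the start, 6.5 N at the end stop
- board_pivot (a point): Centre of the chopping board at its pivot screw (half-way up the board), on the roof's rear part. The wooden board is 205 mm long, 80 mm wide, 22 mm thick; its underside is 162 mm and its top 184 mm above the table; it reaches from 20 mm behind the pivot to 185 mm in front of it. The screw's head stands 4 mm above the board
- board_end (a point): Middle of the board's free end face (half-way up the board), 185 mm from the pivot; at the start it sticks out about 70 mm over the door gap
- board (a joint): Angle of the board about its upright pivot (rad): 0 when it points straight out to the front, growing counter-clockwise seen from above, so that the free end goes to the right (cupboard -y); 1.57 when it points out to the right side, end stop at 1.65. Starts between -0.12 and 0.12; stiff enough to stay where it is left (about 0.1 N m)
- mug_mid (a point): Centre of a dark enamel mug, 88 by 112 mm with its handle, 80 mm high, loose on the table at the cupboard's right side. Leave it alone
- lemon_a_mid (a point): Centre of a lemon 71x53x51 mm, loose on the table at the right in front of the mug. Leave it alone
- lemon_b_mid (a point): Centre of a lemon 72x57x58 mm, loose on the table at the cupboard's left side. Leave it alone

How it is judged:
By the outcome, as a careful person would: the job done as asked, in the order asked, and still so for the second after the job is handed in, with the robot touching nothing.
It also fails if it takes over 51 s, if anything falls off the work surface, if the arm or the gripper's body presses on something with over 40 N, if the wrist force passes 120 N, or if a joint passes its speed limit or range.

## Robot

A 7-joint arm with a two-finger parallel gripper is mounted at the origin on a cart in front of the work surface, level with it; the furniture and walls round the work are solid. World frame = base frame: x ahead of the robot, y to its left, z up, the work surface at z = 0. Lengths are in m, angles in degrees, forces in N, time in s.
With the tool pointing down it reaches from about 0.425 to 0.875 m from the base axis. Payload 4.7 kg.
Tool frame: the origin (TCP) lies on the centre line of the jaws, within the pads' length; the fingertips stand 19 mm ahead of it and the grasp point (between the pads) is the TCP; z points along the fingers, y is the line along which they close (so a half turn about z gives the same grasp; the last joint's range is limited). The gripper opens to 87 mm and grips with 3 to 60 N. Pads are 19 mm wide; open, the fingers measure 117 mm over their backs; the gripper's body (75 mm by 190 mm) begins 51 mm behind the grasp point.
Start: joints at [64.349, 18.392, -4.016, 83.108, 1.295, 78.541, -3.26], TCP at [0.29, -0.582, 0.242] pointing down, gripper open.
Joint ranges: [-163.93, 163.93], [-17.29, 119.83], [-79.2, 71.16], [3.27, 140.29], [-89.18, 269.18], [5.43, 117.66], [-154.24, 154.24]. Speed limits (degrees/s): [147.25, 147.25, 180, 180, 180, 180, 180].

## Interface

Orientations are given as [roll, pitch, yaw] about the fixed x, y, z axes, in that order (R = Rz(yaw) Ry(pitch) Rx(roll)).
In Python, from cell import env, imaging gives the robot as it stands.
- The arm moves only by the shell command python3 -m crank 'ROWS' [OPENING] [FORCE]. ROWS is JSON, a list of rows, each an object of numbers: "x", "y", "z": the shift along the tool's x, y, z in m; "turn": the turn about the tool's z in rad. In form: [{"x": .., "y": .., "z": .., "turn": ..}, ...]. A call has 1 to 12 rows; each row is the pose to reach, as a shift and turn from the pose commanded when the call began, along the tool's axes at that moment; what a row does not reach only later rows make up. A row lasts 1/8 s, in which the tool goes at most 62.5 mm and 10.7 degrees, less where a joint would pass 70% of its speed; a pose out of reach is approached as far as the arm can. A call with a gripper value outside its range is refused whole. OPENING is the finger opening in m, from 0 to 0.087, set as the call begins (- or left out, the last holds). The fingers move at their own pace and stop on an object; FORCE is the grip in N (left out, the last holds). Time passes only in rows, so rows that repeat a pose let the fingers close. It gives the time, the measured TCP pose, the force, the opening and the grip force at its end, in the units of the state.
- env.get_obs(): the state, without advancing time (a new reading comes with each control period).
- imaging.read_camera(name): name is "scene" or "top"; returns the picture (480x640x3 uint8, red, green, blue); there is no depth.
- imaging.get_calibration(name): a dict with "camera_matrix" (3x3 intrinsics, pixels), "position" and "attitude" of the camera in the world. Camera axes: x right, y up, looking along -z (the intrinsics and any distortion apply to the point x, -y, -z); pixel columns grow to the right and rows downward; lengths in m; the calibration is good to about 2 mm. A picture is of the moment at which its call begins. get_calibration takes no time and is no camera call.
- env.sign_off(): hands the job in; it is judged then, once.
The state is a dict: "time_s": time; "qpos": joint angles; "joint_velocities": joint speeds; "effort": joint torques, N m; "tool_pos": TCP position; "tool_rot": TCP orientation; "force": force on the tool from outside, world axes, zero at the start; "wrist_torque": the same for the moment, N m; "grip_width": finger opening in m; "grasp_force": force on a finger pad.
Only numpy, scipy, OpenCV 4.12 (cv2) and the standard library are available. Lean on these libraries where they do the work, as an engineer would, in place of code of your own. Each camera call takes 0.05 s, during which the arm holds its last target. There are 200 camera calls.

## Working session

There is one attempt and no reset: what is moved stays moved. The work goes in short steps, Python scripts to look and compute and a shell command to move; the robot and the scene stay as the last step left them, time stands still between calls to the robot, and variables do not carry over. Pictures are saved under pics/ and viewed, at most 10 in all, crops included, and the job is handed in when it is done.

```bash
ls; mkdir -p pics
python3 - <<'E'
from cell import env, imaging
import cv2
for n in("scene","top"):
    cv2.imwrite(f"pics/{n}0.png",imaging.read_camera(n)[:,:,::-1]); print(n,imaging.get_calibration(n))
o=env.get_obs();print(o)
E
```

```text
pics
scene {'camera_matrix': array([[555.01102721,   0.        , 325.58237797],
       [  0.        , 555.01102721, 241.33163212],
       [  0.        ,   0.        ,   1.        ]]), 'position': array([ 0.27034694, -0.52719137,  0.82057733]), 'attitude': array([ 44.59482426,   0.52297301, -31.55159365])}
top {'camera_matrix': array([[511.60103782,   0.        , 324.70156395],
       [  0.        , 511.60103782, 234.56717233],
       [  0.        ,   0.        ,   1.        ]]), 'position': array([0.46839363, 0.10459159, 1.17242661]), 'attitude': array([  8.06444904,  -1.68270962, -88.75695855])}
{'time_s': 0.1, 'qpos': array([64.34856784, 18.43551216, -4.01723585, 83.16851812,  1.29426804,
       78.53985665, -3.26118131]), 'joint_velocities': array([-0.04620019, -0.23961707, -0.01971205, -0.31733127, -0.02826586,
        0.03141656,  0.06102888]), 'effort': array([-2.00592845e-04, -4.92574382e+01, -4.05581295e-01, -3.13397670e+01,
       -6.39348105e-02,  3.95801570e-02,  9.38868311e-05]), 'tool_pos': array([ 0.28938717, -0.58151031,  0.24055783]), 'tool_rot': array([-1.79901311e+02,  4.17359498e-03,  2.64613338e+01]), 'force': array([-0.2162113 ,  0.23898735, -0.06142689]), 'wrist_torque': array([0.02633487, 0.04546278, 0.00198032]), 'grasp_force': 0.0, 'grip_width': 0.08698118292737736}
```

View pics/scene0.png

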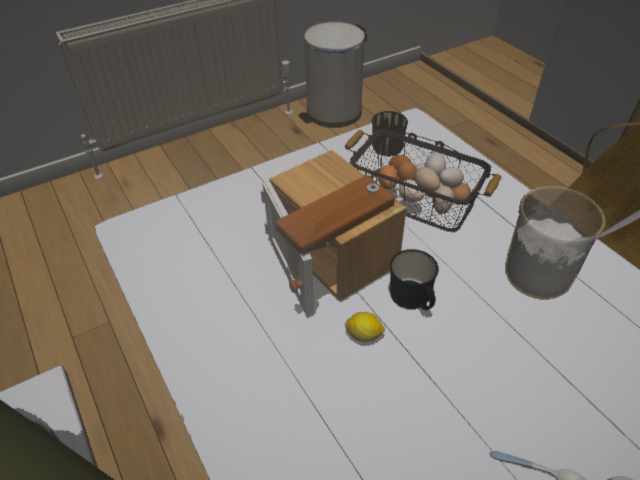

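View pics/top0.png

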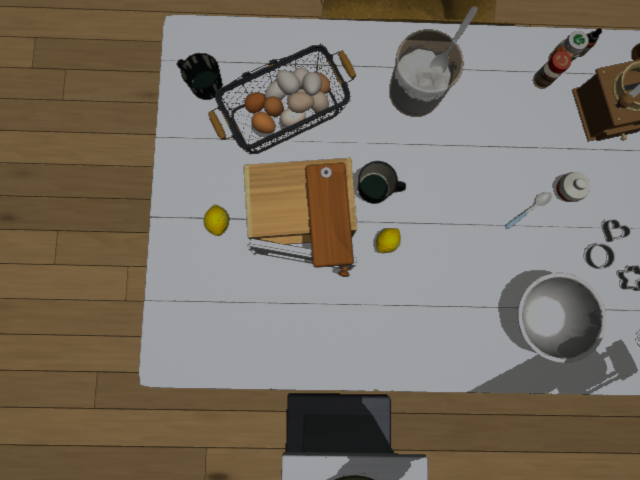

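The scene view shows the cupboard with its board (screw head at about (373,188)), the door ajar to the lower left, and the lemon and mug at lower right. In the top view the roof spans about (245,163) to (357,240), the screw is at (326,172), the board end is around (333,266) and the door strip starts at (250,243). I'll enlarge the crop for exact corners.

Run:
```python
import cv2
a=cv2.imread("pics/top0.png")[145:285,190:420]
cv2.imwrite("pics/c.png",cv2.resize(a,None,fx=3.4,fy=3.4,interpolation=cv2.INTER_CUBIC))
```

```text
(no output)
```

View pics/c.png

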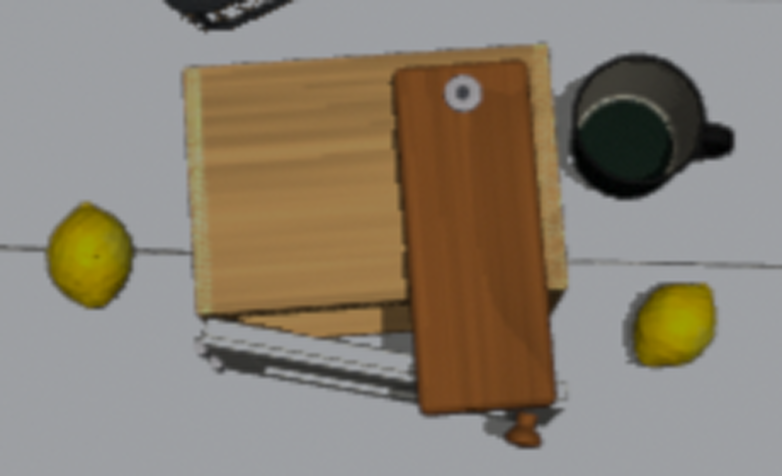

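```bash
cat > h.py <<'E'
import numpy as np
from cell import env, imaging
from scipy.spatial.transform import Rotation as R
def ray(n,px,z):
    c=imaging.get_calibration(n);K=c["camera_matrix"];out=[]
    A=R.from_euler("xyz",c["attitude"],degrees=True).as_matrix()
    for u,v in px:
        d=A@np.array([(u-K[0,2])/K[0,0],-(v-K[1,2])/K[1,1],-1]);p=c["position"]
        out.append((p+d*(z-p[2])/d[2])[:2])
    return np.array(out)
def crop(p): return np.array(p)/3.4+[190,145]
E
python3 - <<'E'
from h import *
np.set_printoptions(precision=4,suppress=True)
r=ray("top",crop([(184,69),(549,44),(567,290),(197,316)]),.16);print("roof",r,np.diff(r,axis=0))
e=(r[1]-r[0]+r[2]-r[3]);yaw=np.arctan2(e[1],e[0])+np.pi/2;c=r.mean(0);print("c,yaw",c,np.degrees(yaw))
s=ray("top",crop([(463,92)]),.188)[0];b=ray("top",crop([(422,412),(554,404)]),.184);m=b.mean(0)
print("screw",s,"end",b,m,np.linalg.norm(m-s));d=m-s;print("board ang",np.arctan2(d[1],d[0])-yaw-np.pi)
print("scene roof-check screw",ray("scene",[(373,188)],.188))
M=np.array([[np.cos(yaw),-np.sin(yaw)],[np.sin(yaw),np.cos(yaw)]])
h=c+M@[-.092,.108];print("hinge",h)
for q in(.25,.275,.3):
    D=M@[-np.sin(q),-np.cos(q)];N=M@[np.cos(q),-np.sin(q)]
    print(q,"pad",h+.165*D+.041*N,"edge",h+.216*D+.016*N)
print("lemons,mug",ray("top",crop([(90,255),(675,325)]),.025),ray("top",crop([(640,125)]),.08))
print("door",(lambda w:(w-c)@M)(ray("top",crop([(205,320),(413,367),(200,350),(415,395),(560,385),(560,397)]),.158)))
print("knob",(lambda w:(w-c)@M)(ray("top",crop([(525,432)]),.08)))
E
```

```text
roof [[0.7502 0.2446]
 [0.7723 0.0266]
 [0.6228 0.0138]
 [0.6018 0.2305]] [[ 0.022  -0.2179]
 [-0.1494 -0.0128]
 [-0.021   0.2167]]
c,yaw [0.6868 0.1289] 5.6607795246633135
screw [0.7335 0.0785] end [[0.5468 0.0977]
 [0.5532 0.0226]] [0.55   0.0602] 0.18438230663914382
board ang -6.2823423071276
scene roof-check screw [[0.732  0.0756]]
hinge [0.5846 0.2273]
0.25 pad [0.6002 0.058 ] edge [0.5679 0.0113]
0.275 pad [0.596  0.0577] edge [0.5625 0.0118]
0.3 pad [0.5918 0.0574] edge [0.5571 0.0124]
lemons,mug [[ 0.6587  0.3199]
 [ 0.6217 -0.0708]] [[ 0.7441 -0.0392]]
door [[-0.077   0.1052]
 [-0.1136 -0.0143]
 [-0.0944  0.1091]
 [-0.1301 -0.0142]
 [-0.1305 -0.0994]
 [-0.1376 -0.0988]]
knob [[-0.1516 -0.0824]]
```

Cupboard centre (0.687, 0.129), yaw 5.7°. The board is at about 0 rad and the door at about 0.29 rad. First move: rise, then cross to the left of the board with the fingers closed.

```bash
cat >> h.py <<'E'
np.set_printoptions(precision=4,suppress=True)
YAW=np.radians(5.66);M=np.array([[np.cos(YAW),-np.sin(YAW)],[np.sin(YAW),np.cos(YAW)]])
H=np.array([.5846,.2273]);P=np.array([.7335,.0785])
def shift(p,yaw,ref):
    # ref: (pos3, yaw deg) commanded now; tool assumed pointing straight down
    a=np.radians(ref[1]);d=np.array(p)-ref[0]
    return [round(float(v),4) for v in (d[0]*np.cos(a)+d[1]*np.sin(a), d[0]*np.sin(a)-d[1]*np.cos(a), -d[2], -np.radians(yaw-ref[1]))]
def door(q,along,off):  # finger centre: along the door from hinge, off from inner face
    return H+M@(along*np.array([-np.sin(q),-np.cos(q)])+(off+.016)*np.array([np.cos(q),-np.sin(q)]))
def board(q,r,off):     # point trailing side of board
    return P+M@(r*np.array([-np.cos(q),-np.sin(q)])+off*np.array([-np.sin(q),np.cos(q)]))
E
python3 -m crank '[{"z":-0.06},{"x":0.2,"y":-0.17,"z":-0.06,"turn":-0.3},{"x":0.2,"y":-0.17,"z":-0.06,"turn":-0.3},{"x":0.2,"y":-0.17,"z":-0.06,"turn":-0.3},{"x":0.2,"y":-0.17,"z":-0.06,"turn":-0.5},{"x":0.4,"y":-0.34,"z":-0.06,"turn":-0.7},{"x":0.4,"y":-0.34,"z":-0.06,"turn":-0.93},{"x":0.4,"y":-0.34,"z":-0.06,"turn":-0.93},{"x":0.4,"y":-0.34,"z":-0.06,"turn":-0.93},{"x":0.4,"y":-0.34,"z":-0.06,"turn":-0.93}]' 0 20
python3 - <<'E'
from h import *
o=env.get_obs();ref=(o["tool_pos"],o["tool_rot"][2]);print(o["time_s"],o["grip_width"])
print(shift([*board(0,.14,.09),.30],80,ref))
E
```

```text
0.1 0.08698118292737736
[0.5928, -0.5268, -0.0594, -0.9344]invalid input
```

```bash
python3 -m crank '[{"x":0,"y":0,"z":-0.06,"turn":0},{"x":0.2,"y":-0.17,"z":-0.06,"turn":-0.3},{"x":0.2,"y":-0.17,"z":-0.06,"turn":-0.3},{"x":0.2,"y":-0.17,"z":-0.06,"turn":-0.3},{"x":0.2,"y":-0.17,"z":-0.06,"turn":-0.5},{"x":0.4,"y":-0.34,"z":-0.06,"turn":-0.7},{"x":0.4,"y":-0.34,"z":-0.06,"turn":-0.93},{"x":0.4,"y":-0.34,"z":-0.06,"turn":-0.93},{"x":0.4,"y":-0.34,"z":-0.06,"turn":-0.93},{"x":0.4,"y":-0.34,"z":-0.06,"turn":-0.93}]' 0 20
python3 - <<'E'
from h import *
o=env.get_obs();ref=(o["tool_pos"],o["tool_rot"][2]);print(o["time_s"],o["grip_width"])
print(shift([*board(0,.14,.09),.30],80,ref))
E
```

```text
time_s: 1.35
tool_pos: [0.497, -0.0945, 0.3015]
tool_rot: [180.0, -0.1, 80.1]
force: [0.2, -1.5, 1.1]
grip_width: 0.0014
grasp_force: 0.0
1.35 0.0013841863214511512
[0.2602, 0.0442, 0.0015, 0.0019]
```

```bash
python3 -m crank '[{"x":0.06,"y":0.01,"z":0,"turn":0},{"x":0.12,"y":0.02,"z":0,"turn":0},{"x":0.18,"y":0.03,"z":0,"turn":0},{"x":0.23,"y":0.04,"z":0,"turn":0},{"x":0.26,"y":0.044,"z":0,"turn":0},{"x":0.26,"y":0.044,"z":0.04,"turn":0},{"x":0.26,"y":0.044,"z":0.08,"turn":0},{"x":0.26,"y":0.044,"z":0.105,"turn":0},{"x":0.26,"y":0.044,"z":0.111,"turn":0},{"x":0.26,"y":0.044,"z":0.111,"turn":0}]'
python3 - <<'E'
from h import *
o=env.get_obs();ref=(o["tool_pos"],o["tool_rot"][2])
for q in np.arange(0,1.61,.1): print(round(q,1),shift([*board(q,.145,.04+.0095+.0055*q/1.57+.006*np.sin(2*q)),.19],80,ref))
E
```

```text
time_s: 2.6
tool_pos: [0.5859, 0.1487, 0.1908]
tool_rot: [-180.0, -0.0, 79.7]
force: [0.2, 0.3, 0.1]
grip_width: 0.0003
grasp_force: 0.0
0.0 [-0.035, 0.0047, 0.0008, -0.0045]
0.1 [-0.0488, 0.0041, 0.0008, -0.0045]
0.2 [-0.0628, 0.0048, 0.0008, -0.0045]
0.3 [-0.0768, 0.0068, 0.0008, -0.0045]
0.4 [-0.0907, 0.0102, 0.0008, -0.0045]
0.5 [-0.1044, 0.0149, 0.0008, -0.0045]
0.6 [-0.1178, 0.0211, 0.0008, -0.0045]
0.7 [-0.1307, 0.0287, 0.0008, -0.0045]
0.8 [-0.1429, 0.0378, 0.0008, -0.0045]
0.9 [-0.1543, 0.0482, 0.0008, -0.0045]
1.0 [-0.1647, 0.0599, 0.0008, -0.0045]
1.1 [-0.1739, 0.0728, 0.0008, -0.0045]
1.2 [-0.1818, 0.0868, 0.0008, -0.0045]
1.3 [-0.1882, 0.1016, 0.0008, -0.0045]
1.4 [-0.193, 0.1171, 0.0008, -0.0045]
1.5 [-0.1961, 0.1331, 0.0008, -0.0045]
1.6 [-0.1976, 0.1494, 0.0008, -0.0045]
```

```bash
python3 -m crank '[{"x":-0.025,"y":0.005,"z":0,"turn":0},{"x":-0.035,"y":0.005,"z":0,"turn":0},{"x":-0.049,"y":0.004,"z":0,"turn":0},{"x":-0.063,"y":0.005,"z":0,"turn":0},{"x":-0.077,"y":0.007,"z":0,"turn":0},{"x":-0.091,"y":0.010,"z":0,"turn":0},{"x":-0.104,"y":0.015,"z":0,"turn":0},{"x":-0.118,"y":0.021,"z":0,"turn":0},{"x":-0.131,"y":0.029,"z":0,"turn":0},{"x":-0.143,"y":0.038,"z":0,"turn":0},{"x":-0.154,"y":0.048,"z":0,"turn":0},{"x":-0.165,"y":0.060,"z":0,"turn":0}]'
python3 -m crank '[{"x":-0.009,"y":0.013,"z":0,"turn":0},{"x":-0.017,"y":0.027,"z":0,"turn":0},{"x":-0.023,"y":0.042,"z":0,"turn":0},{"x":-0.028,"y":0.057,"z":0,"turn":0},{"x":-0.031,"y":0.073,"z":0,"turn":0},{"x":-0.032,"y":0.084,"z":0,"turn":0},{"x":-0.032,"y":0.084,"z":0,"turn":0}]'
python3 - <<'E'
from h import *
import cv2
cv2.imwrite("pics/top1.png",imaging.read_camera("top")[130:290,190:430,::-1].repeat(3,0).repeat(3,1))
E
```

```text
time_s: 4.1
tool_pos: [0.616, -0.0251, 0.1905]
tool_rot: [-180.0, 0.0, 79.8]
force: [0.1, 0.7, 0.3]
grip_width: 0.0006
grasp_force: 0.3
time_s: 4.97
tool_pos: [0.6931, -0.0712, 0.1901]
tool_rot: [-180.0, -0.0, 79.7]
force: [0.1, 0.2, -0.1]
grip_width: 0.0003
grasp_force: 0.0
```

View pics/top1.png

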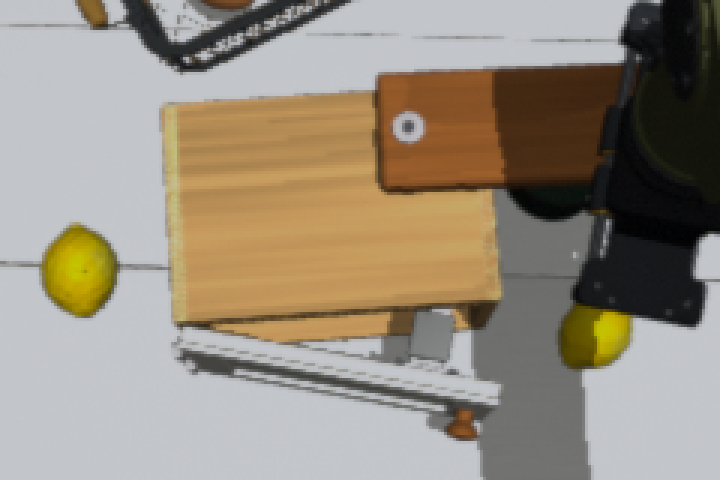

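The board now points right at about 1.55 rad, and the mug and lemon look unmoved. The grey catch pad is exposed at crop (432,333), with the door's free inner corner at (500,383).

Run:
```python
from h import *
f=lambda l:np.array(l)/3+[190,130]
print("pad",ray("top",f([(432,335)]),.142),"pad corners",ray("top",f([(418,309),(453,313),(447,360),(411,355)]),.142))
e=ray("top",f([(500,383),(180,327)]),.158);print("edge, door inner-left",e, "hinge",ray("top",f([(178,345)]),.158),H)
d=e[0]-e[1];print("q",np.arctan2(d[1],d[0])+np.pi/2-YAW, (M.T@(e[0]-H)))
for q in(.25,.275,.3,.32):print(q,door(q,.165,.025),door(q,.216,0))
```

```text
pad [[0.601  0.0583]] pad corners [[0.6185 0.0681]
 [0.6164 0.0443]
 [0.5842 0.0478]
 [0.587  0.0722]]
edge, door inner-left [[0.5679 0.0131]
 [0.6    0.2266]] hinge [[0.588  0.2274]] [0.5846 0.2273]
q -0.2480828753521706 [-0.0377 -0.2115]
0.25 [0.6003 0.058 ] [0.5679 0.0114]
0.275 [0.596  0.0577] [0.5625 0.0118]
0.3 [0.5918 0.0574] [0.5571 0.0125]
0.32 [0.5884 0.0573] [0.5528 0.0131]
```

```bash
python3 -m crank '[{"x":0,"y":-0.02,"z":0,"turn":0},{"x":0,"y":-0.02,"z":-0.06,"turn":0},{"x":0,"y":-0.02,"z":-0.08,"turn":0},{"x":0,"y":-0.02,"z":-0.08,"turn":0}]'
python3 - <<'E'
from h import *
o=env.get_obs();ref=(o["tool_pos"],o["tool_rot"][2]);print(ref)
print(shift([*door(.255,.165,.021),.18],81,ref))
E
```

```text
time_s: 5.52
tool_pos: [0.6737, -0.0669, 0.2732]
tool_rot: [179.7, 0.0, 79.8]
force: [0.1, 0.1, 0.0]
grip_width: 0.0005
grasp_force: 0.0
(array([ 0.6737, -0.0669,  0.2732]), np.float64(79.75826442059815))
[0.1095, -0.0993, 0.0932, -0.0217]
```

```bash
python3 -m crank '[{"x":0.04,"y":-0.035,"z":0,"turn":-0.02},{"x":0.08,"y":-0.075,"z":0,"turn":-0.02},{"x":0.105,"y":-0.095,"z":0,"turn":-0.02},{"x":0.11,"y":-0.099,"z":0,"turn":-0.02},{"x":0.11,"y":-0.099,"z":0.04,"turn":-0.02},{"x":0.11,"y":-0.099,"z":0.075,"turn":-0.02},{"x":0.11,"y":-0.099,"z":0.09,"turn":-0.02},{"x":0.11,"y":-0.099,"z":0.093,"turn":-0.02},{"x":0.11,"y":-0.099,"z":0.093,"turn":-0.02}]'
python3 - <<'E'
from h import *
import cv2
o=env.get_obs();ref=(o["tool_pos"],o["tool_rot"][2])
print(shift([*door(.255,.165,.021),.162],81,ref))
cv2.imwrite("pics/s2.png",cv2.resize(imaging.read_camera("scene")[150:350,220:460,::-1],None,fx=3,fy=3))
E
```

```text
time_s: 6.65
tool_pos: [0.5957, 0.0584, 0.1784]
tool_rot: [179.9, -0.0, 80.9]
force: [-0.4, 0.3, 0.5]
grip_width: 0.0007
grasp_force: 0.0
[0.0001, -0.0002, 0.0164, -0.0024]
```

View pics/s2.png

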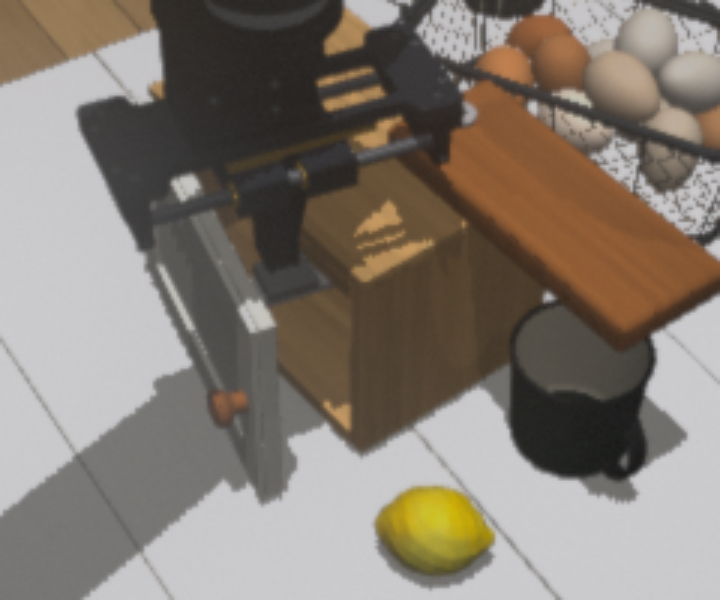

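The fingers are in the gap just above the pad, about crop (290,280), clear of door and roof, with the board out to the side. Pressing down.

```bash
python3 -m crank '[{"x":0,"y":0,"z":0.008,"turn":0},{"x":0,"y":0,"z":0.014,"turn":0},{"x":0,"y":0,"z":0.018,"turn":0},{"x":0,"y":0,"z":0.022,"turn":0},{"x":0,"y":0,"z":0.022,"turn":0}]'
python3 -m crank '[{"x":0,"y":0,"z":0.003,"turn":0},{"x":0,"y":0,"z":0.006,"turn":0},{"x":0,"y":0,"z":0.009,"turn":0},{"x":0,"y":0,"z":0.009,"turn":0},{"x":0,"y":0,"z":0.009,"turn":0}]'
```

```text
time_s: 7.32
tool_pos: [0.5951, 0.0586, 0.1557]
tool_rot: [180.0, 0.0, 80.9]
force: [-0.1, -0.2, 3.2]
grip_width: 0.0005
grasp_force: 1.7
time_s: 7.95
tool_pos: [0.5952, 0.0586, 0.1469]
tool_rot: [180.0, 0.0, 80.9]
force: [0.1, -0.2, 5.2]
grip_width: 0.0003
grasp_force: 2.8
```

```bash
python3 -m crank '[{"x":0,"y":0,"z":0.001,"turn":0},{"x":0,"y":0,"z":0.0015,"turn":0},{"x":0,"y":0,"z":0.0015,"turn":0}]'
python3 - <<'E'
from h import *
o=env.get_obs();ref=(o["tool_pos"],o["tool_rot"][2]);print(o["force"],ref)
for q in np.arange(.25,1.61,.05): print(round(q,2),shift([*door(q,.165,.0145),ref[0][2]],5.66-np.degrees(q)+90,ref))
E
```

```text
time_s: 8.32
tool_pos: [0.5952, 0.0586, 0.1455]
tool_rot: [179.9, 0.0, 80.9]
force: [-0.8, -1.5, 6.2]
grip_width: 0.0004
grasp_force: 3.0
[-0.787  -1.4506  6.196 ] (array([0.5952, 0.0586, 0.1455]), np.float64(80.88405171461129))
0.25 [0.0002, -0.0054, -0.0, -0.0079]
0.3 [-0.0012, -0.0137, -0.0, 0.0421]
0.35 [-0.0022, -0.0221, -0.0, 0.0921]
0.4 [-0.0027, -0.0304, -0.0, 0.1421]
0.45 [-0.0029, -0.0388, -0.0, 0.1921]
0.5 [-0.0026, -0.0472, -0.0, 0.2421]
0.55 [-0.0019, -0.0556, -0.0, 0.2921]
0.6 [-0.0008, -0.0639, -0.0, 0.3421]
0.65 [0.0008, -0.0721, -0.0, 0.3921]
0.7 [0.0027, -0.0803, -0.0, 0.4421]
0.75 [0.0051, -0.0883, -0.0, 0.4921]
0.8 [0.0078, -0.0963, -0.0, 0.5421]
0.85 [0.011, -0.104, -0.0, 0.5921]
0.9 [0.0145, -0.1116, -0.0, 0.6421]
0.95 [0.0184, -0.1191, -0.0, 0.6921]
1.0 [0.0227, -0.1263, -0.0, 0.7421]
1.05 [0.0273, -0.1333, -0.0, 0.7921]
1.1 [0.0323, -0.14, -0.0, 0.8421]
1.15 [0.0376, -0.1465, -0.0, 0.8921]
1.2 [0.0432, -0.1528, -0.0, 0.9421]
1.25 [0.0491, -0.1587, -0.0, 0.9921]
1.3 [0.0554, -0.1643, -0.0, 1.0421]
1.35 [0.0618, -0.1697, -0.0, 1.0921]
1.4 [0.0686, -0.1746, -0.0, 1.1421]
1.45 [0.0756, -0.1793, -0.0, 1.1921]
1.5 [0.0828, -0.1836, -0.0, 1.2421]
1.55 [0.0902, -0.1875, -0.0, 1.2921]
1.6 [0.0978, -0.191, -0.0, 1.3421]
```

```bash
python3 -m crank '[{"x":0,"y":-0.005,"z":0,"turn":0},{"x":-0.001,"y":-0.010,"z":0,"turn":0.02},{"x":-0.001,"y":-0.014,"z":0,"turn":0.04},{"x":-0.002,"y":-0.018,"z":0,"turn":0.07},{"x":-0.002,"y":-0.022,"z":0,"turn":0.09},{"x":-0.003,"y":-0.026,"z":0,"turn":0.12},{"x":-0.003,"y":-0.030,"z":0,"turn":0.14},{"x":-0.003,"y":-0.030,"z":0,"turn":0.14}]'
```

```text
time_s: 9.32
tool_pos: [0.5649, 0.0603, 0.1455]
tool_rot: [180.0, 0.0, 72.9]
force: [-0.8, -0.9, 5.8]
grip_width: 0.0006
grasp_force: 3.0
```

```bash
python3 -m crank '[{"x":0,"y":-0.004,"z":0,"turn":0.025},{"x":0.001,"y":-0.0084,"z":0,"turn":0.05},{"x":0.001,"y":-0.0126,"z":0,"turn":0.075},{"x":0.0015,"y":-0.0168,"z":0,"turn":0.1},{"x":0.0015,"y":-0.0168,"z":0,"turn":0.1}]'
python3 - <<'E'
from h import *
import cv2
o=env.get_obs();ref=(o["tool_pos"],o["tool_rot"][2]);print(o["force"],ref)
for q in np.arange(.5,1.65,.08): print(round(q,2),shift([*door(q,.165,.0145),ref[0][2]],5.66-np.degrees(q)+90,ref))
cv2.imwrite("pics/s3.png",cv2.resize(imaging.read_camera("scene")[150:350,220:460,::-1],None,fx=3,fy=3))
E
```

```text
time_s: 9.95
tool_pos: [0.5491, 0.0644, 0.1454]
tool_rot: [179.9, 0.2, 67.0]
force: [-0.6, -4.7, 7.6]
grip_width: 0.0002
grasp_force: 3.7
[-0.5973 -4.6656  7.5542] (array([0.5491, 0.0644, 0.1454]), np.float64(67.04449672388473))
0.5 [-0.0011, -0.0004, -0.0, 0.0006]
0.58 [-0.003, -0.0137, -0.0, 0.0806]
0.66 [-0.0039, -0.0271, -0.0, 0.1606]
0.74 [-0.0036, -0.0405, -0.0, 0.2406]
0.82 [-0.0023, -0.0539, -0.0, 0.3206]
0.9 [0.0001, -0.0671, -0.0, 0.4006]
0.98 [0.0035, -0.0801, -0.0, 0.4806]
1.06 [0.0079, -0.0927, -0.0, 0.5606]
1.14 [0.0134, -0.105, -0.0, 0.6406]
1.22 [0.0198, -0.1168, -0.0, 0.7206]
1.3 [0.0271, -0.128, -0.0, 0.8006]
1.38 [0.0353, -0.1387, -0.0, 0.8806]
1.46 [0.0443, -0.1486, -0.0, 0.9606]
1.54 [0.0541, -0.1578, -0.0, 1.0406]
1.62 [0.0646, -0.1661, -0.0, 1.1206]
```

View pics/s3.png

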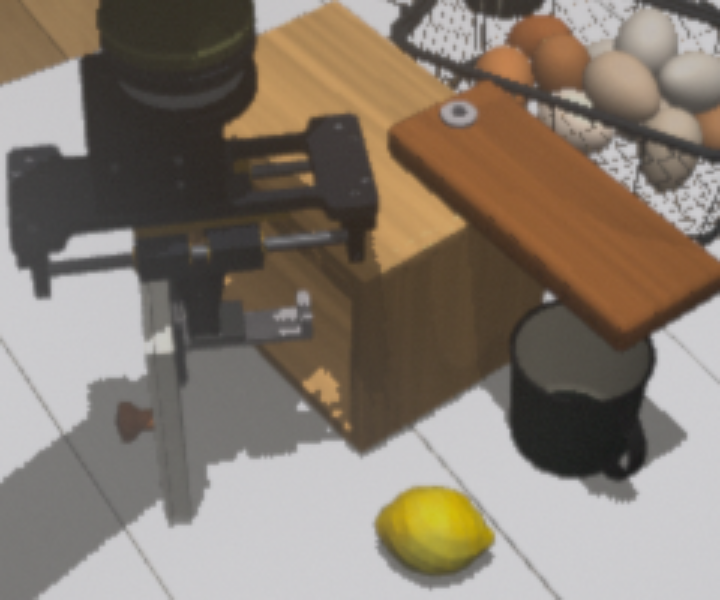

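The door has clearly passed the rail: the tooth end at crop (305,320) is in front of the cupboard. I'll keep pressing and swing on.

```bash
python3 -m crank '[{"x":-0.003,"y":-0.014,"z":0,"turn":0.08},{"x":-0.004,"y":-0.027,"z":0,"turn":0.16},{"x":-0.004,"y":-0.040,"z":0,"turn":0.24},{"x":-0.002,"y":-0.054,"z":0,"turn":0.32},{"x":0,"y":-0.067,"z":0,"turn":0.40},{"x":0.0035,"y":-0.080,"z":0,"turn":0.48},{"x":0.008,"y":-0.093,"z":0,"turn":0.56},{"x":0.013,"y":-0.105,"z":0,"turn":0.64},{"x":0.013,"y":-0.105,"z":0,"turn":0.64}]'
python3 - <<'E'
from h import *
o=env.get_obs();ref=(o["tool_pos"],o["tool_rot"][2]);print(o["force"],ref,o["qpos"])
for q in np.arange(1.14,1.67,.06): print(round(q,2),shift([*door(q,.165,.0145),ref[0][2]],5.66-np.degrees(q)+90,ref))
E
```

```text
time_s: 11.12
tool_pos: [0.4572, 0.1207, 0.1455]
tool_rot: [180.0, -0.0, 30.5]
force: [-0.2, -0.4, 6.5]
grip_width: 0.0006
grasp_force: 2.9
[-0.2111 -0.3585  6.4751] (array([0.4572, 0.1207, 0.1455]), np.float64(30.527195304285524)) [ 20.7488   2.9246 -39.3409 113.2863   2.0624  64.4141 -78.9176]
1.14 [-0.0012, 0.0029, -0.0, 0.0032]
1.2 [-0.0027, -0.007, -0.0, 0.0632]
1.26 [-0.0036, -0.0171, -0.0, 0.1232]
1.32 [-0.0039, -0.0271, -0.0, 0.1832]
1.38 [-0.0036, -0.0372, -0.0, 0.2432]
1.44 [-0.0027, -0.0472, -0.0, 0.3032]
1.5 [-0.0012, -0.0572, -0.0, 0.3632]
1.56 [0.0009, -0.067, -0.0, 0.4232]
1.62 [0.0036, -0.0767, -0.0, 0.4832]
```

```bash
python3 -m crank '[{"x":-0.002,"y":-0.007,"z":0,"turn":0.06},{"x":-0.003,"y":-0.017,"z":0,"turn":0.12},{"x":-0.004,"y":-0.027,"z":0,"turn":0.18},{"x":-0.003,"y":-0.037,"z":0,"turn":0.24},{"x":-0.002,"y":-0.047,"z":0,"turn":0.30},{"x":-0.001,"y":-0.055,"z":0,"turn":0.36},{"x":0,"y":-0.061,"z":0,"turn":0.39},{"x":0.001,"y":-0.065,"z":0,"turn":0.42},{"x":0.001,"y":-0.067,"z":0,"turn":0.42},{"x":0.001,"y":-0.067,"z":0,"turn":0.42}]'
python3 - <<'E'
from h import *
import cv2
o=env.get_obs();ref=(o["tool_pos"],o["tool_rot"][2]);print(o["force"],ref,o["qpos"])
cv2.imwrite("pics/s4.png",imaging.read_camera("scene")[:,:,::-1])
E
```

```text
time_s: 12.38
tool_pos: [0.4251, 0.1785, 0.1456]
tool_rot: [-180.0, -0.1, 6.4]
force: [-0.3, 0.5, 5.2]
grip_width: 0.0005
grasp_force: 2.9
[-0.2776  0.4692  5.2068] (array([0.4251, 0.1785, 0.1456]), np.float64(6.420462031131653)) [  16.5198    1.231   -42.5411  114.7004    0.9212   64.2745 -109.9924]
```

View pics/s4.png

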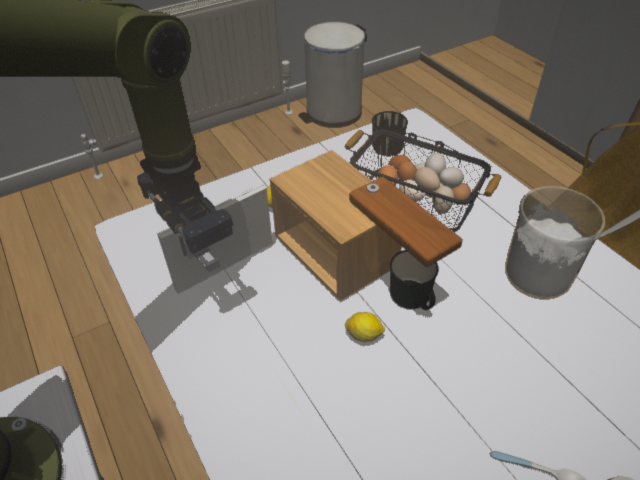

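The door stands about square to the front, with the board out to the right and the mug and lemons in place. Lifting out, then measuring the door.

```bash
python3 -m crank '[{"x":0,"y":0.0,"z":-0.015,"turn":0},{"x":0,"y":0.003,"z":-0.03,"turn":0},{"x":0,"y":0.004,"z":-0.08,"turn":0},{"x":0,"y":0.03,"z":-0.13,"turn":0},{"x":0,"y":0.09,"z":-0.14,"turn":0},{"x":0,"y":0.15,"z":-0.14,"turn":0},{"x":0,"y":0.21,"z":-0.14,"turn":0},{"x":0,"y":0.26,"z":-0.14,"turn":0},{"x":0,"y":0.26,"z":-0.14,"turn":0},{"x":0,"y":0.26,"z":-0.14,"turn":0}]'
python3 - <<'E'
from h import *
import cv2
cv2.imwrite("pics/t5.png",imaging.read_camera("top")[130:330,190:430,::-1].repeat(3,0).repeat(3,1))
E
```

```text
time_s: 13.68
tool_pos: [0.4529, -0.0798, 0.2851]
tool_rot: [-179.9, 0.0, 6.4]
force: [-0.0, -0.5, 0.1]
grip_width: 0.0007
grasp_force: 0.0
```

View pics/t5.png

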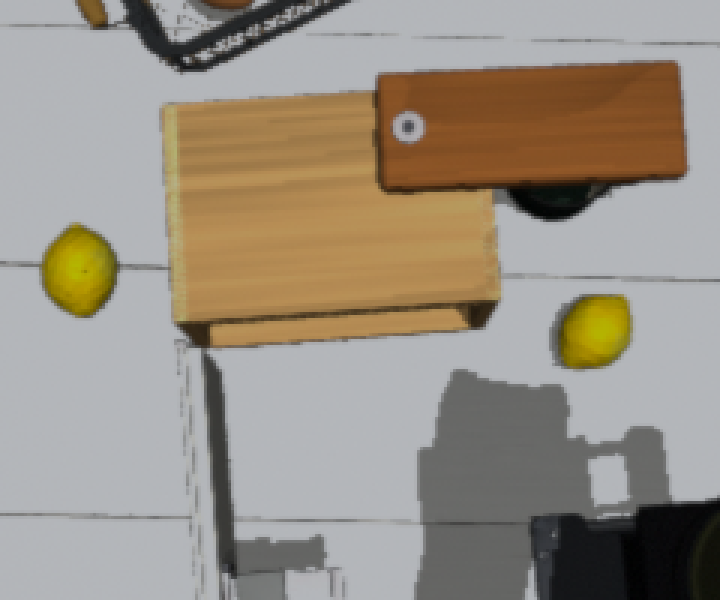

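The board is square out to the right. The door's inner top edge runs from crop (203,348) to (222,572), and the lemons and mug are in place. Checking the angles.

Run:
```python
from h import *
f=lambda l:np.array(l)/3+[190,130]
a,b=ray("top",f([(203,348),(222,572)]),.158);d=M.T@(b-a);print("door",np.arctan2(-d[0],-d[1]),a,b)
a,b=ray("top",f([(379,190),(685,177)]),.184);d=M.T@(b-a);print("board",np.arctan2(-d[1],-d[0]))
print("lemons",ray("top",f([(79,271),(595,331)]),.025))
```

```text
door 1.5459268543656508 [0.5864 0.2108] [0.4402 0.1926]
board 1.5436774976693453
lemons [[ 0.6579  0.3202]
 [ 0.6222 -0.0704]]
```

```bash
python3 -c "
from cell import env
print(env.sign_off())"
```

```text
the job is handed in; nothing more can be done
None
```

I've handed the job in: the board is out to the right at about 1.54 rad, the catch was held down while the door passed it, the door stands open at about 1.55 rad, and the mug and lemons look undisturbed.

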